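# Shift the sample selector through its H-gate to the connected line

### The job

Switch the sample selector to the line that is connected: with the fingertips, push its ball-topped lever out of the closed slot where it stands (near right), through the H-shaped gate, and fully home into the slot at the corner whose side port carries the long brass union; the other ports have only short blanking caps. Just push the lever, without forcing it: do not grip it and do not pull its knob up, and leave the loose things round about where they are. Finish clear of the lever.

Things in the scene. Friction and masses are not known exactly. Their poses are not given: they have to be found in the camera images.
- selector: Grey selector box fixed to the bench, 134 x 134 mm, 70 mm high. Origin on the bench under its centre; at yaw 0 its x points away from the robot, y left (yaw within 0.35 rad). Beside each of the four slot ends is a port on the side wall, 35 mm above the bench: a stub at x = +38 (far) or -38 mm (near), y = 66 to 96 mm (left) or -66 to -96 mm (right).
- gate_centre (a point): Centre of the H cut in the steel gate plate, on its upper face, 70 mm above the bench, over the box's origin. Two slots along the selector's x, centred at y = +20 and -20 mm, 16 mm wide, from x = -26 to +26 mm, joined by a crossbar along y at x = 0, 18 mm wide. Slot ends: far left (+x,+y), far right (+x,-y), near left (-x,+y), near right (-x,-y).
- lever_pivot (a point): Point on the box's axis 12.5 mm above the bench about which the lever tilts any way. The lever is a round steel stem 10 mm thick; it is guided by the walls of the gate, 55 mm above the pivot. It is moved at the knob with some 3 to 5 N and stays where it is left; against the end of a slot the push rises.
- knob (a point): Centre of the white ball knob, 30 mm diameter, on top of the lever, 120 mm from the pivot: 132 mm above the bench when upright, about 117 mm when home in a slot. In the middle of a slot it stands about 41 mm from the box's axis in y, and home in a slot about 40 mm in x. A steel collar 18 mm thick sits under the ball, 12 to 24 mm below its centre.
- lever_fore (a joint): Tilt of the lever along the selector's x, rad: 0 in the middle of the crossbar (free to go sideways within about +/-0.07), positive away from the robot; about +0.34 or -0.34 fully home at the far or near end of a slot.
- lever_side (a joint): Tilt of the lever along the selector's y, rad: positive to the left; about +0.35 in the middle of the left slot, -0.35 in the right one; against the outer wall 0.39.
- knob_lift (a joint): How far the knob is pulled up along the lever, m: 0 down (held down by a 12 N spring), at most 0.012. It is for servicing and stays down.
- fitting_centre (a point): Centre of the brass union, a faceted fitting 67 mm long and 22 mm thick, fixed on one of three ports (far left, far right or near left; never the near right one), lying along the selector's y, 99 mm from the box's axis, 35 mm above the bench. It marks the slot to select. The other ports carry round brass caps 20 mm long, 16 mm diameter.
- septa_tin: Loose round tin, 65 mm diameter, 26 mm high, origin under its centre. Leave alone. It stands near the tall grey instrument cabinet on the right of the bench, which fills about y below -0.45 m from x = 0.35 m on: keep the arm clear of that.
- solder_spool: Loose spool, 50 mm diameter, 30 mm high, origin under its centre. Leave alone.
- ptfe_tape: Loose flat spool of tape, 56 mm diameter, 14 mm high, origin under its centre. Leave alone.
Things that resemble listed ones, but are neither listed nor needed, are in the scene too. There is more than one size of the selector; the job needs the larger.

How it is judged:
At the end, for the whole second after the job is handed in: The lever is at rest in the slot at the corner whose port carries the brass union: tilted at least 0.28 rad towards that end (fully home is about 0.34, so the knob is within about 7 mm of its end position) and at least 0.27 rad to that side; the knob is down (((x of fitting_centre in the frame of selector above 0.01 m and y of fitting_centre in the frame of selector above 0.01 m and value of joint lever_fore above 0.28 rad and value of joint lever_side above 0.27 rad) or (x of fitting_centre in the frame of selector above 0.01 m and y of fitting_centre in the frame of selector below -0.01 m and value of joint lever_fore above 0.28 rad and value of joint lever_side below -0.27 rad) or (x of fitting_centre in the frame of selector below -0.01 m and y of fitting_centre in the frame of selector above 0.01 m and value of joint lever_fore below -0.28 rad and value of joint lever_side above 0.27 rad)) and velocity of joint lever_fore between -0.05 and 0.05 rad/s and velocity of joint lever_side between -0.05 and 0.05 rad/s and value of joint knob_lift below 0.004 m); the robot touches nothing.
It fails at once if the knob is pulled up more than 5 mm (value of joint knob_lift above 0.005 m).
It fails at once if the selector or its lever is gripped or forced: more than 35 N from the robot (contact force between any of the fingers, the arm and selector above 35 N).
It fails at once if a loose thing nearby is moved by more than 15 mm or lifted (distance of any of septa_tin, solder_spool, ptfe_tape from where it was at the start of the episode above 0.015 m).
It also fails if it takes over 64 s, if anything falls off the work surface, if the arm or the gripper's body presses on something with over 40 N, if the wrist force passes 120 N, or if a joint passes its speed limit or range.

### The arm

A 6-joint arm with a two-finger parallel gripper is mounted at the origin on a cart in front of the work surface, level with it; the furniture and walls round the work are solid. World frame = base frame: x ahead of the robot, y to its left, z up, the work surface at z = 0. Lengths are in m, angles in rad, forces in N, time in s.
With the tool pointing down it reaches from about 0.35 to 1 m from the base axis. Payload 7.1 kg.
Tool frame: the origin (TCP) lies midway between the tips of the shut fingers; the grasp point (between the pads) lies 19 mm behind it (arm.tcp_to_grasp is the distance from the TCP to the grasp point, in m); z points along the fingers, y is the line along which they close (so a half turn about z gives the same grasp; the last joint's range is limited). The gripper opens to 85 mm and grips with 20 to 120 N. Pads are 22 mm wide; open, the fingers measure 114 mm over their backs; the gripper's body (76 mm by 85 mm) begins 54 mm behind the grasp point. The pads swing forward as they close: fully open they stand 13 mm farther back than shut.
Start: joints at [-1.263, 0.423, 1.63, -0, 1.089, -0.019], TCP at [0.201, -0.592, 0.231] pointing down, gripper open.
Joint ranges: [-3, 3], [-0.9, 2.11], [0.09, 2.58], [-1.31, 4.45], [0.11, 2.69], [-2.54, 2.54]. Speed limits (rad/s): [2.39, 2.39, 3.01, 3.14, 3.14, 3.14].

### API

Orientations are given as a 3x3 rotation matrix whose columns are the frame's x, y, z axes.
In Python, from rig import read_state, eyes, workorder, arm gives the robot as it stands.
- The arm moves only by the tool drive_tool, never from a script. Its argument "series" is a list of rows, each a list of 7 numbers: the shift along the tool's x, y, z in cm, then the turn, a rotation vector about the tool's x, y, z in degrees, then the finger opening in cm, from 0 to 8.54. In form: [[dx, dy, dz, wx, wy, wz, hand], ...]. A call has 1 to 10 rows; each row shifts and turns the commanded pose from where the row before left it, along the tool's axes as they then stand; what a row does not reach is not made up. A row lasts 1/12 s, in which the tool goes at most 41.7 mm and 7.16 degrees, less where a joint would pass 70% of its speed; a pose out of reach is approached as far as the arm can. A call with a gripper value outside its range is refused whole. The fingers move at their own pace and stop on an object; "force" is the grip in N (left out, the last holds). Time passes only in rows, so rows that do not move let the fingers close. It gives the time, the measured TCP pose, the force, the opening and the grip force at its end, in the units of the state.
- read_state(): the state, without advancing time (a new reading comes with each control period).
- eyes.capture(name): name is "scene" or "top"; returns a dict with "image" (384x512x3 uint8, red, green, blue), "z_map" (384x512 float32, m along the optical axis (not along the pixel's ray), 0 where there is no reading), "mtx" (3x3 intrinsics, pixels), "k1" (the pictures are not rectified: a ray, as slopes to the right and down, at radius r is drawn at 1 + k1 r^2 times it, then the intrinsics apply), "position" and "attitude" of the camera in the world. Camera axes: x right, y up, looking along -z (the intrinsics and any distortion apply to the point x, -y, -z); pixel columns grow to the right and rows downward; lengths in m; the calibration is good to about 2 mm. A picture is of the moment at which its call begins.
- workorder.job_done(): hands the job in; it is judged then, once.
The state is a dict: "time": time; "joint_pos": joint angles; "joint_vel": joint speeds; "joint_torque": joint torques, N m; "tool_pos": TCP position; "eef_rot": TCP orientation; "force": force on the tool from outside, world axes, zero at the start; "torque": the same for the moment, N m; "opening": opening from 0.0 (shut) to 1.0 (fully open); "gripper_force": force on a finger pad.
Only numpy, scipy, OpenCV 4.12 (cv2) and the standard library are available. Lean on these libraries where they do the work, as an engineer would, in place of code of your own. Each camera call takes 0.05 s, during which the arm holds its last target. There are 200 camera calls.

## Working session

There is one attempt and no reset: what is moved stays moved. The work goes in short steps, Python scripts to look and compute and a tool call to move; the robot and the scene stay as the last step left them, time stands still between calls to the robot, and variables do not carry over. Pictures are saved under pics/ and viewed, at most 10 in all, crops included, and the job is handed in when it is done.

Besides the shell and the picture viewer there is one more tool, called after "Emit:" by a JSON object that holds its "api" and its "payload". drive_tool: Moves the arm, as the interface text tells. Its arguments: {"type":"object","properties":{"series":{"type":"array"},"force":{"type":"number"}},"required":["series"]}

```bash
mkdir -p pics; cat > h.py <<'E'
import numpy as np, cv2
from rig import read_state, eyes, workorder, arm
def cap(n):
    c=eyes.capture(n); c={k:(np.array(v) if k not in('k1',) else v) for k,v in c.items()}; return c
def cloud(c):
    h,w=c['z_map'].shape; K=c['mtx']; v,u=np.mgrid[:h,:w]
    a=(u-K[0,2])/K[0,0]; b=(v-K[1,2])/K[1,1]
    x,y=a.copy(),b.copy()
    for _ in range(8):
        f=1+c['k1']*(x*x+y*y); x=a/f; y=b/f
    z=c['z_map']; P=np.stack([x*z,-y*z,-z],-1)
    return P@np.array(c['attitude']).T+c['position']
E
python3 - <<'E'
from h import *
for n in('scene','top'):
    c=cap(n); np.savez(f'pics/{n}.npz',**c); cv2.imwrite(f'pics/{n}.png',cv2.resize(c['image'][:,:,::-1],(800,600),interpolation=cv2.INTER_CUBIC)); print(c['position'],c['attitude'],c['mtx'],c['k1'])
print(read_state())
E
```

```text
[0.09611721 0.66097198 0.97407717] [[-0.86089115  0.34072052 -0.37785706]
 [-0.50869873 -0.5904125   0.62660887]
 [-0.00959303  0.73165744  0.68160499]] [[447.96930992   0.         258.57696034]
 [  0.         447.96930992 189.73876704]
 [  0.           0.           1.        ]] 0.04520767705943405
[ 0.35778529 -0.12573026  1.15192309] [[-2.29746442e-02  9.74650159e-01 -2.22551644e-01]
 [-9.99719886e-01 -2.36635983e-02 -4.29208991e-04]
 [-5.68470130e-03  2.22479443e-01  9.74920808e-01]] [[422.32808225   0.         251.53095133]
 [  0.         422.32808225 190.77172158]
 [  0.           0.           1.        ]] -0.11158710404468808
{'time': 0.1, 'joint_pos': array([-1.26300627e+00,  4.23774062e-01,  1.63061706e+00, -6.64579430e-05,
        1.08859295e+00, -1.90109815e-02]), 'joint_vel': array([ 0.00055709, -0.00039601, -0.00100268,  0.00169669, -0.00017204,
       -0.00061928]), 'joint_torque': array([-3.17507420e-04, -5.58425975e+01, -2.82444352e+01, -7.08140874e-05,
        2.97928920e-03, -1.80591081e-05]), 'tool_pos': array([ 0.20048527, -0.59144849,  0.23061603]), 'eef_rot': array([[ 9.47064188e-01,  3.21043916e-01, -4.77648332e-04],
       [ 3.21044270e-01, -9.47063285e-01,  1.30819291e-03],
       [-3.23758229e-05, -1.39228892e-03, -9.99999030e-01]]), 'force': array([-0.54179754,  0.29487297, -0.85233122]), 'torque': array([ 0.02239992, -0.03747709,  0.01276778]), 'gripper_force': 0.0, 'opening': 0.9986456645346496}
```

View pics/scene.png

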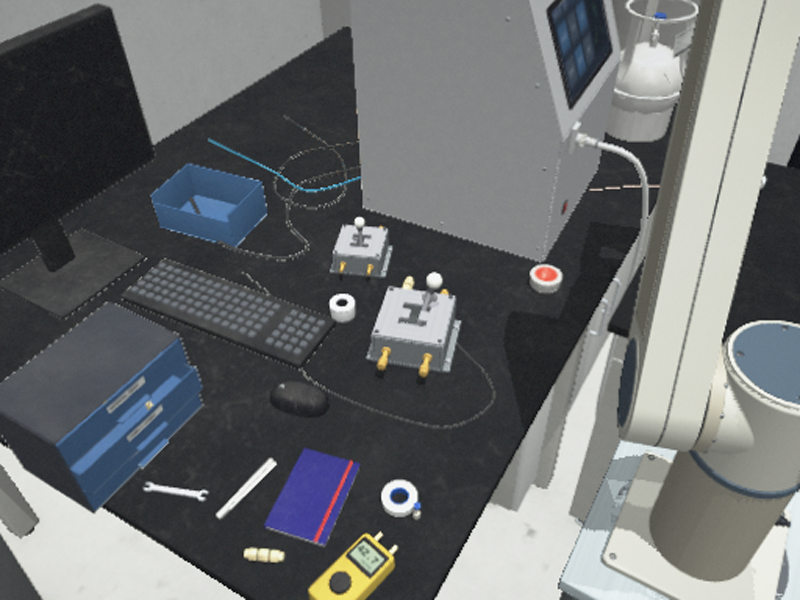

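View pics/top.png

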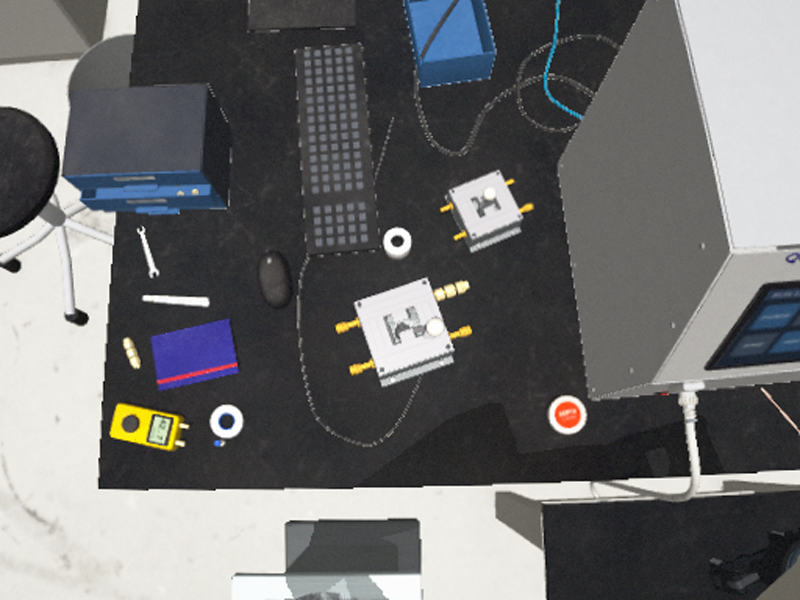

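The top view shows the larger selector at about (403,330), with its knob near right at (434,326). The long union is on the far-right port at (453,290), and the other ports have short caps. So the lever goes straight along the right slot, near to far.

```bash
python3 - <<'E'
from h import *
for n,roi in(('top',(215,170,310,255)),('scene',(225,165,305,245))):
    c=dict(np.load(f'pics/{n}.npz')); P=cloud(c)
    u0,v0,u1,v1=roi; Q=P[v0:v1,u0:u1].reshape(-1,3); I=c['image'][v0:v1,u0:u1].reshape(-1,3).astype(int)
    pl=Q[(abs(Q[:,2]-.07)<.006)]
    r=cv2.minAreaRect((pl[:,:2]*1000).astype(np.float32)); print(n,'plate',r,len(pl))
    k=Q[(Q[:,2]>.100)&(I.min(1)>140)]; 
    # sphere fit
    from scipy.optimize import least_squares
    s=least_squares(lambda p:np.linalg.norm(k-p,axis=1)-.015,k.mean(0)-[0,0,.01],loss='soft_l1',f_scale=.002); print('knob',s.x,len(k),k[:,2].max())
    g=Q[(I[:,0]-I[:,2]>40)&(Q[:,2]>.02)&(Q[:,2]<.055)]
    ctr=np.array(r[0])/1000
    for sx in(1,-1):
        for sy in(1,-1):
            m=g[(np.sign(g[:,0]-ctr[0]-.0)==sx)&(np.sign(g[:,1]-ctr[1])==sy)]
            if len(m): print(sx,sy,len(m),m.mean(0).round(3),np.ptp(m,axis=0).round(3))
    np.save(f'pics/q_{n}.npy',Q)
P=cloud(dict(np.load('pics/top.npz')))
for n,(u,v) in dict(spool=(397,242),tin=(566,414),tape=(227,421)).items(): print(n,P[int(v/1.5625)-6:int(v/1.5625)+6,int(u/1.5625)-6:int(u/1.5625)+6].reshape(-1,3).mean(0).round(3))
E
```

```text
top plate ((558.52783203125, -140.72935485839844), (134.21337890625, 133.9785614013672), 17.742929458618164) 2122
knob [ 0.54556916 -0.19015135  0.12140144] 127 1.1519230938545608
1 1 69 [ 0.568 -0.046  0.04 ] [0.02  0.04  0.014]
1 -1 127 [ 0.622 -0.226  0.041] [0.082 0.06  0.016]
-1 1 91 [ 0.501 -0.065  0.04 ] [0.076 0.063 0.014]
-1 -1 69 [ 0.549 -0.239  0.041] [0.019 0.038 0.01 ]
scene plate ((557.5899658203125, -137.43099975585938), (134.37115478515625, 137.71847534179688), 18.589754104614258) 1379
knob [ 0.53519168 -0.17609773  0.13571852] 83 0.9740771694104586
1 1 67 [ 0.567 -0.044  0.039] [0.022 0.043 0.024]
1 -1 54 [ 0.658 -0.24   0.037] [0.174 0.039 0.026]
-1 1 89 [ 0.5  -0.06  0.04] [0.076 0.065 0.018]
-1 -1 11 [ 0.551 -0.249  0.042] [0.012 0.012 0.008]
spool [ 0.722 -0.133  0.025]
tin [ 0.41  -0.413  0.026]
tape [0.411 0.167 0.015]
```

```bash
python3 - <<'E'
from h import *
from scipy.optimize import least_squares
for n in('top','scene'):
    Q=np.load(f'pics/q_{n}.npy'); k=Q[(Q[:,2]>.108)&(Q[:,2]<.15)]
    s=least_squares(lambda p:np.linalg.norm(k-p,axis=1)-.015,k.mean(0)-[0,0,.01],loss='soft_l1',f_scale=.002); 
    a=.314; d=s.x[:2]-[.558,-.139]; R=np.array([[np.cos(a),np.sin(a)],[-np.sin(a),np.cos(a)]])
    print(n,s.x.round(4),len(k),'in selector',(R@d).round(4))
E
```

```text
top [ 0.5458 -0.19    0.1205] 116 in selector [-0.0274 -0.0448]
scene [ 0.5455 -0.1885  0.1207] 93 in selector [-0.0272 -0.0432]
```

Emit:
{"api": "drive_tool", "payload": {"series": [[2.3,-2.6,0,0,0,0,1.6],[2.3,-2.6,0,0,0,0,1.6],[2.3,-2.6,0,0,0,0,1.6],[2.3,-2.6,0,0,0,0,1.6],[2.3,-2.6,0,0,0,0,1.6],[2.3,-2.6,0,0,0,0,1.6],[0,0,0,0,0,0,1.6],[0,0,0,0,0,0,1.6]]}}

```text
time: 0.77
tool_pos: [0.2817, -0.3985, 0.2313]
eef_rot: [[0.946, 0.324, -0.0], [0.324, -0.946, 0.0], [-0.0, -0.0, -1.0]]
force: [0.3, -1.2, -0.0]
opening: 0.189
gripper_force: 0.0
```

Emit:
{"api": "drive_tool", "payload": {"series": [[3.15,-1.43,0,0,0,0,1.6],[3.15,-1.43,0,0,0,0,1.6],[3.15,-1.43,0,0,0,0,1.6],[3.15,-1.43,0,0,0,0,1.6],[3.15,-1.43,0,0,0,0,1.6],[3.15,-1.43,0,0,0,0,1.6],[3.15,-1.43,0,0,0,0,1.6],[3.15,-1.43,0,0,0,0,1.6],[0,0,0,0,0,0.9,1.6],[0,0,0,0,0,0,1.6]]}}

```text
time: 1.6
tool_pos: [0.4844, -0.2106, 0.231]
eef_rot: [[0.952, 0.308, -0.0], [0.308, -0.952, -0.0], [-0.0, 0.0, -1.0]]
force: [-0.8, -0.7, -0.7]
opening: 0.187
gripper_force: 0.0
```

Emit:
{"api": "drive_tool", "payload": {"series": [[0,0,3,0,0,0,1.6],[0,0,3,0,0,0,1.6],[0,0,3,0,0,0,1.6],[0,0,2.5,0,0,0,1.6],[0,0,1,0,0,0,1.6],[0,0,0,0,0,0,1.6],[0,0,0,0,0,0,1.6]]}}

```text
time: 2.18
tool_pos: [0.483, -0.2116, 0.1065]
eef_rot: [[0.952, 0.305, -0.0], [0.305, -0.952, 0.0], [-0.0, -0.0, -1.0]]
force: [-0.3, -0.1, 0.9]
opening: 0.19
gripper_force: 0.0
```

```bash
python3 - <<'E'
from h import *
c=cap('scene'); cv2.imwrite('pics/s2.png',cv2.resize(c['image'][140:270,200:340,::-1],None,fx=4,fy=4,interpolation=cv2.INTER_CUBIC))
p=read_state()['tool_pos'];a=.314; print(p,np.array([[np.cos(a),np.sin(a)],[-np.sin(a),np.cos(a)]])@(p[:2]-[.558,-.139]))
E
```

```text
[ 0.48368349 -0.2117022   0.10732862] [-0.09313806 -0.04619367]
```

View pics/s2.png

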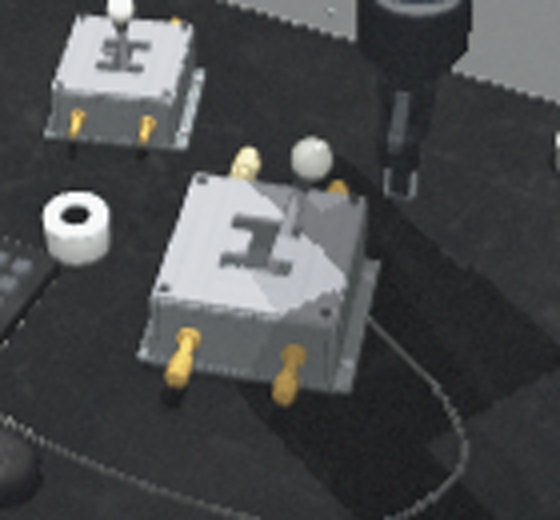

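The shut fingertips at (400,190) stand behind the knob at (312,157), clear of the box. I'll approach and then push slowly.

Emit:
{"api": "drive_tool", "payload": {"series": [[1.2,-0.2,0,0,0,0,1.6],[1.2,0,0,0,0,0,1.6],[0.8,0,0,0,0,0,1.6],[0.4,0,0,0,0,0,1.6],[0.4,0,0,0,0,0,1.6],[0.4,0,0,0,0,0,1.6],[0.4,0,0,0,0,0,1.6],[0.4,0,0,0,0,0,1.6],[0,0,0,0,0,0,1.6]]}}

```text
time: 2.98
tool_pos: [0.5324, -0.1931, 0.1066]
eef_rot: [[0.952, 0.306, -0.0], [0.306, -0.952, -0.001], [-0.0, 0.001, -1.0]]
force: [-2.6, -2.9, 3.4]
opening: 0.184
gripper_force: 2.5
```

Emit:
{"api": "drive_tool", "payload": {"series": [[0.4,0,0,0,0,0,1.6],[0.4,0,0,0,0,0,1.6],[0.4,0,0,0,0,0,1.6],[0.4,0,0,0,0,0,1.6],[0.4,0,0,0,0,0,1.6],[0.4,0,0,0,0,0,1.6],[0,0,0,0,0,0,1.6]]}}

```text
time: 3.57
tool_pos: [0.5557, -0.1856, 0.1065]
eef_rot: [[0.952, 0.306, 0.001], [0.306, -0.952, -0.0], [0.001, 0.001, -1.0]]
force: [-1.4, -3.2, 1.7]
opening: 0.189
gripper_force: 1.9
```

```bash
python3 - <<'E'
from h import *
c=cap('scene'); cv2.imwrite('pics/s3.png',cv2.resize(c['image'][140:270,200:340,::-1],None,fx=4,fy=4,interpolation=cv2.INTER_CUBIC))
p=read_state()['tool_pos'];a=.314; print(p,np.array([[np.cos(a),np.sin(a)],[-np.sin(a),np.cos(a)]])@(p[:2]-[.558,-.139]))
E
```

```text
[ 0.55535248 -0.18553588  0.10636164] [-0.0168914  -0.04344281]
```

View pics/s3.png

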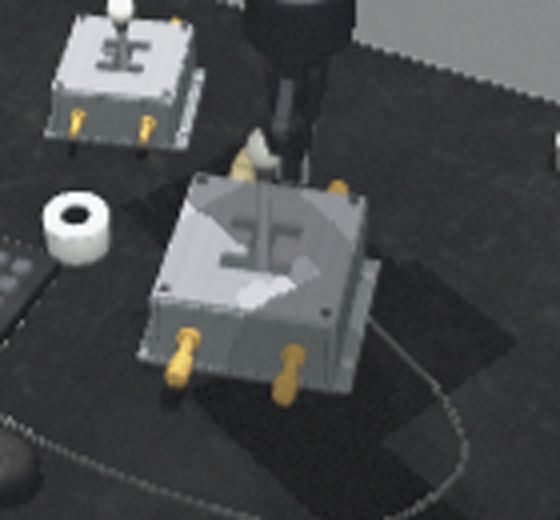

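The knob at (265,150) is cradled just ahead of the fingertips and about level with the crossbar, with the stem still in the right slot. I'll keep pushing.

Emit:
{"api": "drive_tool", "payload": {"series": [[0.4,0,0,0,0,0,1.6],[0.4,0,0,0,0,0,1.6],[0.4,0,0,0,0,0,1.6],[0.4,0,0,0,0,0,1.6],[0.4,0,0,0,0,0,1.6],[0.4,0,0,0,0,0,1.6],[0.2,0,0,0,0,0,1.6],[0,0,0,0,0,0,1.6]]}}

```text
time: 4.28
tool_pos: [0.5795, -0.1768, 0.1056]
eef_rot: [[0.952, 0.306, -0.001], [0.306, -0.952, 0.001], [-0.001, -0.001, -1.0]]
force: [-2.9, -0.8, -2.8]
opening: 0.186
gripper_force: 1.6
```

Emit:
{"api": "drive_tool", "payload": {"series": [[0.2,0,0,0,0,0,1.6],[0.2,0,0,0,0,0,1.6],[0,0,0,0,0,0,1.6]]}}

```text
time: 4.53
tool_pos: [0.5832, -0.1758, 0.106]
eef_rot: [[0.952, 0.306, -0.001], [0.306, -0.952, 0.001], [-0.001, -0.001, -1.0]]
force: [-3.7, 0.4, -2.8]
opening: 0.189
gripper_force: 2.0
```

Emit:
{"api": "drive_tool", "payload": {"series": [[0.15,0,0,0,0,0,1.6],[0.15,0,0,0,0,0,1.6],[0,0,0,0,0,0,1.6]]}}

```text
time: 4.78
tool_pos: [0.5861, -0.175, 0.1061]
eef_rot: [[0.952, 0.306, -0.001], [0.306, -0.952, 0.0], [-0.001, -0.001, -1.0]]
force: [-3.5, 1.6, -3.3]
opening: 0.189
gripper_force: 2.4
```

```bash
cat > k.py <<'E'
from h import *
from scipy.optimize import least_squares
a=.314; R=np.array([[np.cos(a),np.sin(a)],[-np.sin(a),np.cos(a)]])
c=cap('scene'); P=cloud(c); I=c['image'].astype(int)
Q=P[160:200,220:300].reshape(-1,3); J=I[160:200,220:300].reshape(-1,3)
k=Q[(Q[:,2]>.105)&(Q[:,2]<.145)&(J.min(1)>90)&(np.hypot(Q[:,0]-.6,Q[:,1]+.17)<.05)]
s=least_squares(lambda p:np.linalg.norm(k-p,axis=1)-.015,k.mean(0)-[0,0,.01],loss='soft_l1',f_scale=.002)
p=read_state()
print(len(k),s.x.round(4),'sel',(R@(s.x[:2]-[.558,-.139])).round(4),'tcp',R@(p['tool_pos'][:2]-[.558,-.139]),p['force'])
cv2.imwrite('pics/s4.png',cv2.resize(c['image'][140:270,200:340,::-1],None,fx=4,fy=4,interpolation=cv2.INTER_CUBIC))
E
python3 k.py
```

```text
70 [ 0.6001 -0.1677  0.1206] sel [ 0.0312 -0.0403] tcp [ 0.01557927 -0.04298122] [-4.98600526  0.89367553 -2.82631553]
```

Emit:
{"api": "drive_tool", "payload": {"series": [[0.2,0,0,0,0,0,1.6],[0.2,0,0,0,0,0,1.6],[0.15,0,0,0,0,0,1.6],[0,0,0,0,0,0,1.6]]}}

```text
time: 5.17
tool_pos: [0.5884, -0.174, 0.1055]
eef_rot: [[0.952, 0.307, -0.007], [0.307, -0.952, 0.0], [-0.007, -0.002, -1.0]]
force: [-13.0, -4.0, -1.1]
opening: 0.186
gripper_force: 6.5
```

Emit:
{"api": "drive_tool", "payload": {"series": [[0.15,0,0,0,0,0,1.6],[0.1,0,0,0,0,0,1.6],[0,0,0,0,0,0,1.6]]}}

```text
time: 5.42
tool_pos: [0.5891, -0.1736, 0.1053]
eef_rot: [[0.952, 0.307, -0.01], [0.307, -0.952, 0.0], [-0.01, -0.003, -1.0]]
force: [-18.6, -7.1, 2.8]
opening: 0.185
gripper_force: 8.9
```

```bash
python3 k.py
```

```text
64 [ 0.6033 -0.1665  0.1206] sel [ 0.0346 -0.0402] tcp [ 0.01889214 -0.04256565] [-18.32404585  -5.99218719   2.58099127]
```

Emit:
{"api": "drive_tool", "payload": {"series": [[-0.5,0,0,0,0,0,1.6],[-1,0,0,0,0,0,1.6],[-2,0,0,0,0,0,1.6],[-3,0,0,0,0,0,1.6],[-3,0,0,0,0,0,1.6],[-3,0,0,0,0,0,1.6],[0,0,0,0,0,0,1.6],[0,0,0,0,0,0,1.6]]}}

```text
time: 6.13
tool_pos: [0.4755, -0.2123, 0.1074]
eef_rot: [[0.953, 0.304, 0.003], [0.304, -0.953, -0.001], [0.003, 0.002, -1.0]]
force: [0.7, -0.4, -0.4]
opening: 0.19
gripper_force: 0.0
```

```bash
cat > k2.py <<'E'
from h import *
from scipy.optimize import least_squares
a=.314; R=np.array([[np.cos(a),np.sin(a)],[-np.sin(a),np.cos(a)]])
for n in('top','scene'):
    c=cap(n); P=cloud(c); Q=P.reshape(-1,3)
    k=Q[(Q[:,2]>.108)&(Q[:,2]<.15)&(np.hypot(Q[:,0]-.6,Q[:,1]+.17)<.03)]
    s=least_squares(lambda p:np.linalg.norm(k-p,axis=1)-.015,k.mean(0)-[0,0,.01],loss='soft_l1',f_scale=.002)
    print(n,len(k),k[:,2].max(),s.x.round(4),'sel',(R@(s.x[:2]-[.558,-.139])).round(4))
    cv2.imwrite(f'pics/f_{n}.png',cv2.resize(c['image'][140:270,200:340,::-1],None,fx=4,fy=4,interpolation=cv2.INTER_CUBIC))
print(read_state()['tool_pos'])
E
python3 k2.py
```

```text
top 111 0.1339282258785408 [ 0.61   -0.1676  0.117 ] sel [ 0.0406 -0.0433]
scene 86 0.13396977080754258 [ 0.6095 -0.166   0.1184] sel [ 0.0407 -0.0416]
[ 0.47708161 -0.21194766  0.10736281]
```

View pics/f_top.png

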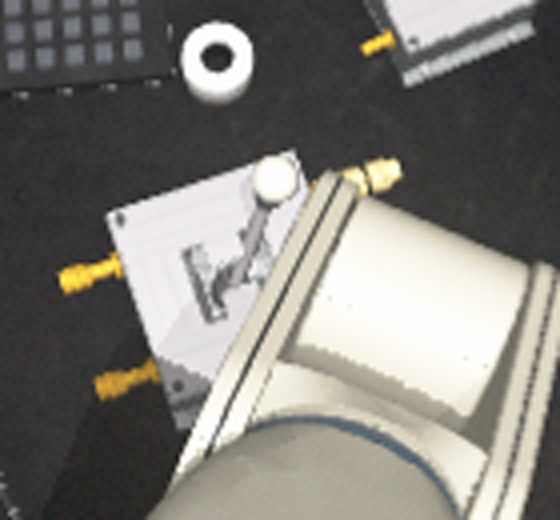

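View pics/f_scene.png

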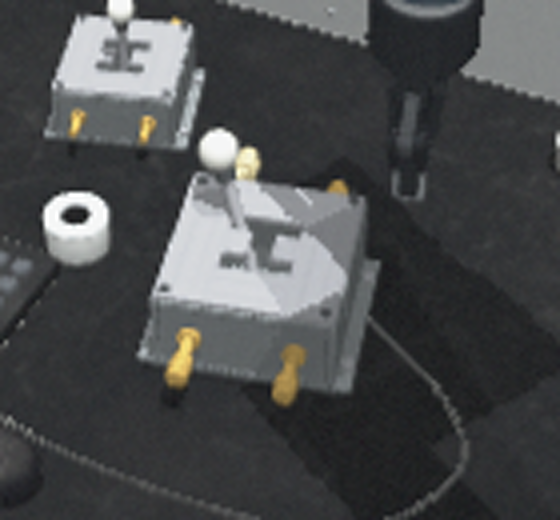

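The knob, at (275,180) in the top crop, lies beside the long union at (375,175). Both cameras put it at about (+40.6, -42.5) mm and 117–118 mm high, which is fully home in the far-right slot. The fingers are well clear.

```bash
python3 -c "
from h import *
print(workorder.job_done())"
```

```text
the job is handed in; nothing more can be done
None
```

The lever is fully home in the far-right slot, the one with the long brass union. Both cameras confirm its position, the push peaked at about 20 N in the force readings, the arm is clear of the lever, and the job is handed in.

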